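Index the ring-dividing head to the next stone seat and hold it

TASK

The ring on the teal dividing head is due for its next stone seat. Pull the red sprung lock tab straight out, away from the dial, to its stop, where it stays; then turn the black bar knob clockwise (seen from above), counting the clicks to the third stop and not running on beyond it. Finish still gripping the knob there, lock tab left out, and leave the other things on the bench where they are.

Things in the scene. Friction and masses are not known exactly. Their poses are not given: they have to be found in the camera images.
- head: Dividing head, fixed to the bench: teal housing, 130 mm (x) by y = -75 to +90 mm, top at z = 45 mm; steel foot x = +-80, y = -87 to +103, 8 mm thick. Origin on the bench under the dial's vertical axis, z up; the lock tab is at its +y end. On its +x side a small spindle points at the dial (x = 62 to 112 mm, top z = 70 mm).
- bar_knob: The dial and its black bar knob, turning as one about the head's vertical axis. Origin: on the axis under the dial, 45 mm above the bench; z up; at dial = 0 its axes are the head's. Bar: 42 (its x) x 14 (its y) mm, 71 to 111 mm above the bench, white line on the -x half of its top. Under it a stem with a brass ring (21 mm across, 57 to 65 mm up) and the aluminium dial (68 mm across, top 53 mm up).
- bar_grip (a point): Point on the turning axis at a good height to pinch the bar across its 14 mm width: 16 mm below the bar's top, 95 mm above the bench.
- dial (a joint): Angle of dial and knob (rad): 0 at the start, grows clockwise from above, ends at 0 and 2.513. Click stops every 0.419 (24 deg): first at 0.419, third 1.257, fourth 1.676. Between stops it resists with up to 0.12 N m, then pulls into the next one. Locked (small play, under 0.1) until the lock tab is out about 17 mm. Red ticks at every third stop.
- lock_grip (a point): Middle of the red lock tab at a good height to pinch, 86 mm above the bench; moves with it. Tab: upright, 26 (head's x) x 12 (head's y) mm, from 48 to 104 mm above the bench; 100 mm from the dial's axis along head +y when home. Between it and the dial is the pin guide (y = 55 to 79 mm, top at 58 mm): fingers straddling the tab along y must stay above it.
- lock (a joint): How far the lock tab is pulled out along the head's +y (m): 0 home, 0.024 at its stop. An over-centre spring pulls it home with up to 7 N, and beyond about 0.019 pushes it on out to the stop and holds it there with about 4 N, so it stays out when let go.
- dish: Bystander: white ceramic bowl, 80 mm across, 28 mm high, beside the head on its -y side. Origin at the middle of its underside.
- crucible: Bystander: terracotta bowl, 68 mm across, 40 mm high. Origin at the middle of its underside.
- ingot_mould: Bystander: dark steel grooved ingot mould, 45 x 150 x 24 mm, long side along its y. Origin at the middle of its underside.
- hammer: Bystander: hammer lying flat, 240 mm long. Origin at the middle of its underside.
- flux_jar: Bystander: amber jar with black lid, 60 mm across, 75 mm high. Origin at the middle of its underside.
- finding_tray: Bystander: wooden tray with four compartments, 110 x 150 x 25 mm. Origin at the middle of its underside.
- bezel_cup: Bystander: brass collar, 40 mm across, 22 mm high. Origin at the middle of its underside.

How it is judged:
By the outcome, as a careful person would: the job done as asked, in the order asked, and still so for the second after the job is handed in, while the arm keeps its last pose, push and grip.
It also fails if it takes over 45 s, if anything falls off the work surface, if the arm or the gripper's body presses on something with over 40 N, if the wrist force passes 120 N, or if a joint passes its speed limit or range.

ROBOT

A 6-joint arm with a two-finger parallel gripper is mounted at the origin on the work surface. World frame = base frame: x ahead of the robot, y to its left, z up, the work surface at z = 0. Lengths are in m, angles in rad, forces in N, time in s.
With the tool pointing down it reaches from about 0.35 to 0.975 m from the base axis. Payload 4.9 kg.
Tool frame: the origin (TCP) lies on the centre line of the jaws, within the pads' length; the fingertips stand 14 mm ahead of it and the grasp point (between the pads) lies 5 mm behind it; y points along the fingers, z is the direction in which the jaws open and shut, and the axes are right-handed (so a half turn about y gives the same grasp; the last joint's range is limited). The gripper opens to 85 mm and grips with 20 to 120 N. Pads are 22 mm wide; open, the fingers measure 114 mm over their backs; the gripper's body (76 mm by 85 mm) begins 54 mm behind the grasp point. The pads swing forward as they close: fully open they stand 13 mm farther back than shut.
Start: joints at [-1.293, 0.053, 1.613, -0, 1.476, -0.119], TCP at [0.242, -0.576, 0.245] pointing down, gripper open.
Joint ranges: [-3.01, 3.01], [-1.01, 2.22], [0.06, 2.58], [-1.02, 4.17], [0.09, 2.62], [-3.14, 3.14]. Speed limits (rad/s): [2.57, 2.57, 3.14, 3.14, 3.14, 3.14].

INTERFACE

Orientations are given as a unit quaternion [x, y, z, w].
In Python, from station import readout, cams, ticket gives the robot as it stands.
- The arm moves only by the shell command python3 -m inch 'ROWS' [OPENING] [FORCE]. ROWS is JSON, a list of rows, each a list of 6 numbers: the shift along the tool's x, y, z in cm, then the turn, a rotation vector about the tool's x, y, z in degrees. In form: [[x, y, z, rx, ry, rz], ...]. A call has 1 to 12 rows; each row is the pose to reach, as a shift and turn from the pose commanded when the call began, along the tool's axes at that moment; what a row does not reach only later rows make up. A row lasts 1/10 s, in which the tool goes at most 50 mm and 8.59 degrees, less where a joint would pass 70% of its speed; a pose out of reach is approached as far as the arm can. A call with a gripper value outside its range is refused whole. OPENING is the finger opening in cm, from 0 to 8.54, set as the call begins (- or left out, the last holds). The fingers move at their own pace and stop on an object; FORCE is the grip in N (left out, the last holds). Time passes only in rows, so rows that repeat a pose let the fingers close. It gives the time, the measured TCP pose, the force and the opening at its end, in the units of the state.
- readout.get_state(): the state, without advancing time (a new reading comes with each control period).
- cams.read_camera(name): name is "scene" or "side" or "wrist"; returns the picture (400x640x3 uint8, red, green, blue); there is no depth.
- cams.camera_model(name): a dict with "fx", "fy", "cx", "cy" (pixels), "xyz" and "rotation" of the camera in the world; the wrist camera has in their place "hand_eye" (4x4, takes a point from camera to tool coordinates, whose origin is the TCP and whose axes are the tool frame's). Camera axes: x right, y up, looking along -z (the intrinsics and any distortion apply to the point x, -y, -z); pixel columns grow to the right and rows downward; lengths in m; the calibration is good to about 2 mm. A picture is of the moment at which its call begins: read the wrist's pose just before it. camera_model takes no time and is no camera call.
- ticket.close_job(): hands the job in, once; it reports no verdict.
The state is a dict: "time": time; "joints": joint angles; "qd": joint speeds; "tau": joint torques, N m; "ee_pos": TCP position; "tool_rot": TCP orientation; "force": force on the tool from outside, world axes, zero at the start; "moment": the same for the moment, N m; "gripper_width": finger opening in m.
Only numpy, scipy, OpenCV 4.12 (cv2) and the standard library are available. Lean on these libraries where they do the work, as an engineer would, in place of code of your own. Each camera call takes 0.05 s, during which the arm holds its last target. There are 200 camera calls.

## Working session

There is one attempt and no reset: what is moved stays moved. The work goes in short steps, Python scripts to look and compute and a shell command to move; the robot and the scene stay as the last step left them, time stands still between calls to the robot, and variables do not carry over. Pictures are saved under pics/ and viewed, about 8 in all and at most 12, crops included, and the job is handed in when it is done.

```bash
ls; mkdir -p pics; python3 - <<'E'
from station import readout,cams
import cv2,numpy as np
s=readout.get_state();print(s)
for n in("scene","side"):
    im=cams.read_camera(n);cv2.imwrite(f"pics/{n}0.png",im[...,::-1]);print(n,cams.camera_model(n))
print(cams.camera_model("wrist"))
E
```

```text
pics
{'time': 0.0, 'joints': array([-1.29298616e+00,  5.33384596e-02,  1.61430080e+00, -1.20167173e-05,
        1.47598683e+00, -1.19046034e-01]), 'qd': array([-0.000467  ,  0.0012047 ,  0.00161545,  0.00116162,  0.00061194,
        0.00037115]), 'tau': array([-2.50625862e-04, -3.93677938e+01, -3.70173740e+01, -1.41797859e-04,
        6.89102933e-03, -4.83153954e-06]), 'ee_pos': array([ 0.24138225, -0.57586206,  0.24407033]), 'tool_rot': array([-0.13945247,  0.69394758, -0.69251492,  0.13933001]), 'force': array([ 0.41000396, -0.11249348,  0.39685837]), 'moment': array([ 0.03245491, -0.03133486,  0.00607176]), 'gripper_width': 0.08530907274951961}
scene {'fx': 398.76726064639945, 'fy': 398.76726064639945, 'cx': 315.57996257180747, 'cy': 198.41278903776714, 'xyz': array([ 1.25111224, -0.13048807,  1.32112856]), 'rotation': array([0.19230409, 0.15232186, 0.58050869, 0.77641925])}
side {'fx': 501.2611347759449, 'fy': 501.2611347759449, 'cx': 318.48902401530563, 'cy': 206.1174940849731, 'xyz': array([ 0.24003534, -0.95726267,  1.26774298]), 'rotation': array([ 0.34895764, -0.0609238 , -0.15048746,  0.92296824])}
{'fx': 315.4319205162162, 'fy': 315.4319205162162, 'cx': 323.77642294811307, 'cy': 202.11294658803314, 'hand_eye': array([[-1.04422493e-03, -9.51819312e-01, -3.06657638e-01,
        -7.97701108e-02],
       [-4.12460960e-04,  3.06658189e-01, -9.51819618e-01,
        -1.29294122e-01],
       [ 9.99999370e-01, -8.67429472e-04, -7.12808433e-04,
        -1.15895234e-04],
       [ 0.00000000e+00,  0.00000000e+00,  0.00000000e+00,
         1.00000000e+00]])}
```

View pics/scene0.png

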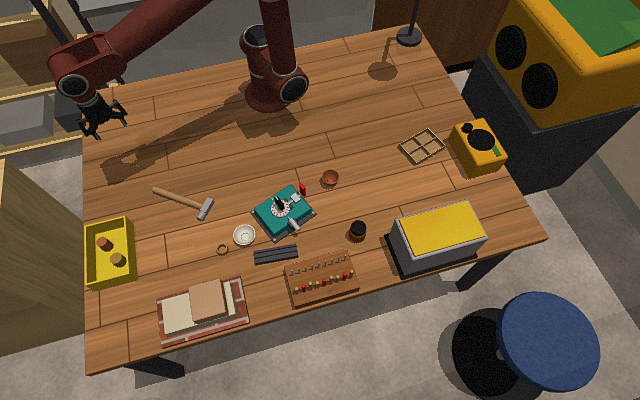

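View pics/side0.png

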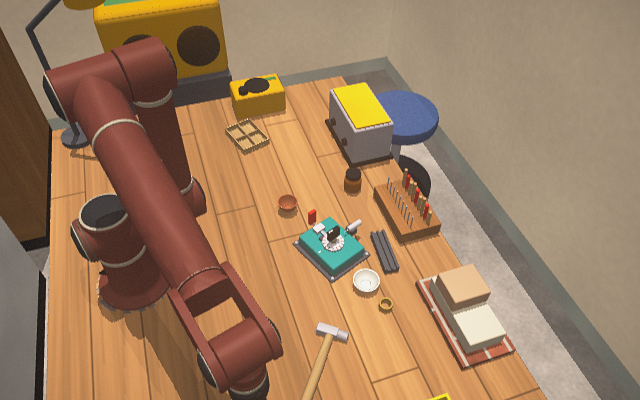

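The scene view shows the head at about (283,212), the red tab at (303,188), the crucible at (330,177) and the dish at (244,235). In the side view the head is at (333,247) and the tab at (312,216).

```bash
cat > h.py <<'E'
import numpy as np,cv2
from scipy.spatial.transform import Rotation as R
from station import readout,cams
def cam(n,s=None):
    m=cams.camera_model(n);K=(m["fx"],m["fy"],m["cx"],m["cy"])
    if n!="wrist": return K,np.array(m["xyz"]),R.from_quat(m["rotation"]).as_matrix()
    T=m["hand_eye"];Q=R.from_quat(s["tool_rot"]).as_matrix()
    return K,Q@T[:3,3]+s["ee_pos"],Q@T[:3,:3]
def ray(c,p):
    (fx,fy,cx,cy),o,M=c;p=np.atleast_2d(np.asarray(p,float))
    d=np.c_[(p[:,0]-cx)/fx,-(p[:,1]-cy)/fy,-np.ones(len(p))]@M.T
    return o,d/np.linalg.norm(d,axis=1)[:,None]
def plane(c,p,z):
    o,d=ray(c,p);return o+d*((z-o[2])/d[:,2])[:,None]
def proj(c,P):
    (fx,fy,cx,cy),o,M=c;q=(np.atleast_2d(P)-o)@M
    return np.c_[cx-fx*q[:,0]/q[:,2],cy+fy*q[:,1]/q[:,2]]
def tri(obs):
    A=np.zeros((3,3));b=np.zeros(3)
    for c,p in obs:
        o,d=ray(c,p);W=np.eye(3)-np.outer(d[0],d[0]);A+=W;b+=W@o
    X=np.linalg.solve(A,b)
    return X,[float(np.linalg.norm(proj(c,X)[0]-p)) for c,p in obs]
def mask(im,lo,hi,box=None):
    m=cv2.inRange(cv2.cvtColor(im,cv2.COLOR_RGB2HSV),lo,hi)
    if box: k=np.zeros_like(m);x0,y0,x1,y1=box;k[y0:y1,x0:x1]=255;m&=k
    n,l,st,ce=cv2.connectedComponentsWithStats(m)
    if n<2:return m,None,0
    i=1+np.argmax(st[1:,4]);return (l==i).astype(np.uint8)*255,ce[i],st[i,4]
E
python3 - <<'E'
from h import *
B={"scene":(235,165,350,260),"side":(275,185,405,300)};obs=[]
for n in B:
    im=cv2.imread(f"pics/{n}0.png")[...,::-1].copy();c=cam(n)
    m,p,a=mask(im,(0,170,90),(6,255,255),(295,180,312,200) if n=="scene" else (302,205,322,228));print(n,"red",p,a);obs.append((c,p))
    t,_,a=mask(im,(80,90,40),(98,255,255),B[n])
    cn=max(cv2.findContours(t,0,2)[0],key=cv2.contourArea)
    P=plane(c,cv2.convexHull(cn)[:,0],.045)
    r=cv2.minAreaRect((P[:,:2]*1000).astype(np.float32));print("teal",a,r)
    x0,y0,x1,y1=B[n];cv2.imwrite(f"pics/{n}c.png",cv2.resize(im[y0:y1,x0:x1,::-1],None,fx=4,fy=4,interpolation=2)) 
print(tri(obs))
a=cv2.imread("pics/scenec.png");b=cv2.imread("pics/sidec.png")
h=max(a.shape[0],b.shape[0]);f=lambda x:cv2.copyMakeBorder(x,0,h-x.shape[0],0,0,0)
o=np.hstack([f(a),f(b)]);print(o.shape);cv2.imwrite("pics/crop0.png",cv2.resize(o,None,fx=.8,fy=.8))
E
```

```text
scene red [301.56521739 185.86956522] 23
teal 1150 ((594.2747802734375, -80.5446548461914), (140.66209411621094, 169.74688720703125), 21.655424118041992)
side red [311.75581395 216.3255814 ] 86
teal 1211 ((584.5201416015625, -86.05934143066406), (128.02720642089844, 163.5022430419922), 21.613872528076172)
(array([0.54704123, 0.00229224, 0.08647793]), [1.6152454054571024, 1.8653118206289938])
(460, 980, 3)
```

View pics/crop0.png

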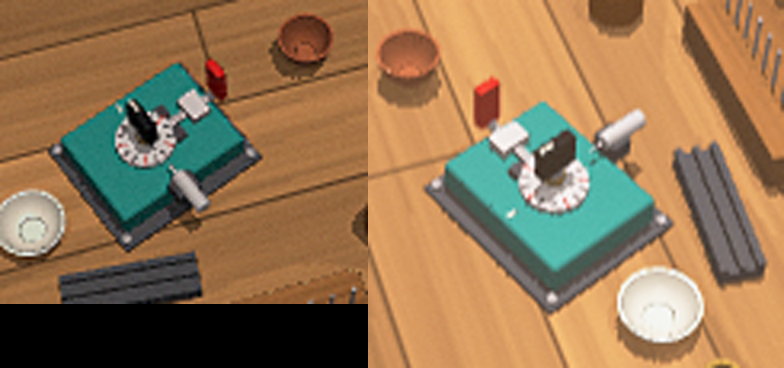

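The crops give a consistent picture: the teal housing has yaw about 22°, the red tab is at its upper end, and the black bar is roughly across it. The tab triangulates to z of about 0.086, as expected. Next I work out the move to a hover.

```bash
cat >> h.py <<'E'
def go(pos,zyaw,label=""):
    """shift (cm) and turn (deg) in current tool axes to a down-pointing pose; zyaw = yaw (deg) of tool z"""
    s=readout.get_state();Q=R.from_quat(s["tool_rot"])
    a=np.radians(zyaw);z=np.array([np.cos(a),np.sin(a),0]);y=np.array([0,0,-1.])
    T=R.from_matrix(np.c_[np.cross(y,z),y,z])
    print(label,"shift cm",np.round(Q.inv().apply(np.array(pos)-s["ee_pos"])*100,2),"turn",np.round((Q.inv()*T).as_rotvec(degrees=True),2))
E
python3 - <<'E'
from h import *
s=readout.get_state();M=R.from_quat(s["tool_rot"]).as_matrix();print(M.round(3),"zyaw",np.degrees(np.arctan2(M[1,2],M[0,2])))
for y in(112,-68): go((.57,-.045,.28),y,y)
E
```

```text
[[-0.922 -0.001  0.386]
 [-0.386  0.002 -0.922]
 [-0.    -1.    -0.002]] zyaw -67.2634045024298
112 shift cm [-50.83  -3.5  -36.27] turn [-2.0000e-02 -1.7926e+02 -1.7000e-01]
-68 shift cm [-50.83  -3.5  -36.27] turn [ 0.11  0.74 -0.01]
```

```bash
python3 -m inch '[[-50.8,-3.5,-36.3,0,0.7,0],[-50.8,-3.5,-36.3,0,0.7,0],[-50.8,-3.5,-36.3,0,0.7,0],[-50.8,-3.5,-36.3,0,0.7,0],[-50.8,-3.5,-36.3,0,0.7,0],[-50.8,-3.5,-36.3,0,0.7,0],[-50.8,-3.5,-36.3,0,0.7,0],[-50.8,-3.5,-36.3,0,0.7,0],[-50.8,-3.5,-36.3,0,0.7,0],[-50.8,-3.5,-36.3,0,0.7,0],[-50.8,-3.5,-36.3,0,0.7,0],[-50.8,-3.5,-36.3,0,0.7,0]]'
python3 - <<'E'
from h import *
s=readout.get_state();print(s["joints"].round(3))
go((.57,-.045,.28),-68)
im=cams.read_camera("wrist");cv2.imwrite("pics/w1.png",im[...,::-1]);import pickle;pickle.dump(s,open("w1.pkl","wb"))
E
```

```text
time: 1.3
ee_pos: [0.557, -0.0648, 0.2786]
tool_rot: [0.135, -0.694, 0.694, -0.135]
force: [-0.1, -1.7, 0.1]
gripper_width: 0.0854
[-0.248 -0.118  1.724 -0.     1.536  0.938]
 shift cm [-1.95 -0.14 -1.34] turn [0.   0.04 0.02]
```

View pics/w1.png

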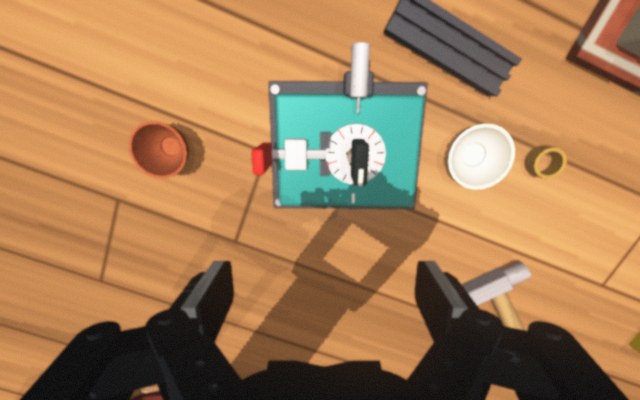

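In the wrist view the tab is at (261,159), the dial centre at about (356,154), the crucible at (159,149) and the dish at (481,156), with the tool nearly aligned. I take a second wrist view closer to the tab.

```bash
python3 -m inch '[[-2,2.5,-4,0,0,0],[-4,5,-7,0,0,0],[-4,5,-7,0,0,0],[-4,5,-7,0,0,0],[-4,5,-7,0,0,0],[-4,5,-7,0,0,0]]'
python3 - <<'E'
from h import *
import pickle
s2=readout.get_state();im2=cams.read_camera("wrist");cv2.imwrite("pics/w2.png",im2[...,::-1]);pickle.dump(s2,open("w2.pkl","wb"))
s1=pickle.load(open("w1.pkl","rb"));im1=cv2.imread("pics/w1.png")[...,::-1].copy()
ob=[]
for s,im in((s1,im1),(s2,im2)):
    c=cam("wrist",s)
    m,p,a=mask(im,(0,170,90),(5,255,255),(200,60,360,260) if im is im1 else None)
    x=cv2.boundingRect(m);t,_,at=mask(im,(80,90,40),(98,255,255))
    hull=cv2.convexHull(cv2.findContours(t,0,1)[0][0] if 0 else np.argwhere(t>0)[:,::-1].astype(np.int32))[:,0]
    r=cv2.minAreaRect((plane(c,hull,.045)[:,:2]*1000).astype(np.float32))
    print("red",p,a,x,"teal",at,r);ob.append((c,p))
print(tri(ob))
E
```

```text
time: 1.95
ee_pos: [0.5678, 0.0119, 0.2302]
tool_rot: [0.134, -0.694, 0.694, -0.135]
force: [-0.1, -0.6, 0.5]
gripper_width: 0.0853
red [260.60813704 158.55246253] 467 (252, 144, 19, 31) teal 11202 ((588.4431762695312, -81.76542663574219), (127.32720184326172, 163.07760620117188), 22.097625732421875)
red [326.04554865 209.59627329] 483 (320, 189, 14, 42) teal 12652 ((589.2962036132812, -79.70468139648438), (128.30174255371094, 162.53428649902344), 21.386783599853516)
(array([0.55388687, 0.00393418, 0.08480209]), [0.26225023174301243, 0.2929560569828091])
```

View pics/w2.png

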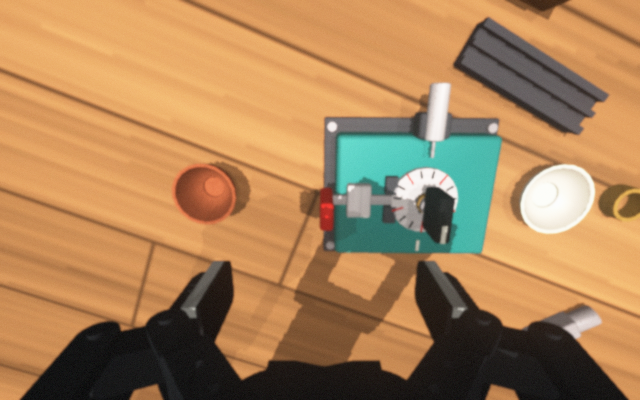

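The second view shows the tab at (326,210), the knob at about (437,215), and the crucible well clear to the left. The tab triangulates to (0.554, 0.004, 0.085), which matches the housing-based prediction of (0.555, 0.005).

```bash
python3 - <<'E'
from h import *
go((.5542,.0045,.15),-68.4,"above");go((.5542,.0045,.082),-68.4,"grasp")
E
```

```text
above shift cm [1.55 8.01 0.17] turn [-0.06  0.34 -0.1 ]
grasp shift cm [ 1.57 14.81  0.16] turn [-0.06  0.34 -0.1 ]
```

```bash
python3 -m inch '[[1.6,4,0.2,0,0.3,0],[1.6,8,0.2,0,0.3,0],[1.6,11,0.2,0,0.3,0],[1.6,14,0.2,0,0.3,0],[1.6,14.8,0.2,0,0.3,0],[1.6,14.8,0.2,0,0.3,0],[1.6,14.8,0.2,0,0.3,0]]' 5 30
python3 - <<'E'
from h import *
im=cams.read_camera("wrist");cv2.imwrite("pics/w3.png",im[...,::-1])
go((.5542,.0045,.082),-68.4,"grasp");s=readout.get_state();print(s["force"],s["gripper_width"])
E
```

```text
time: 2.7
ee_pos: [0.5546, 0.0047, 0.0829]
tool_rot: [0.132, -0.694, 0.695, -0.134]
force: [0.8, 0.8, 0.2]
gripper_width: 0.0499
grasp shift cm [ 0.08  0.13 -0.  ] turn [-0.11  0.11 -0.2 ]
[ 0.55629585 -0.07547235  0.10151013] 0.0498014631251337
```

View pics/w3.png

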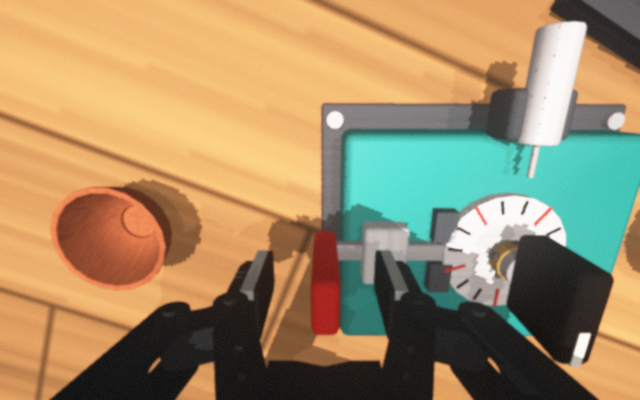

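The tab sits centred between the open fingers and the dial-side finger is above the guide. Now close and pull.

```bash
python3 -m inch '[[0,0,0,0,0,0],[0,0,0,0,0,0],[0,0,0,0,0,0],[0,0,0,0,0,0],[0,0,0,0,0,0],[0,0,0,0,0,0]]' 0 50; python3 -m inch '[[0,0,-0.3,0,0,0],[0,0,-0.6,0,0,0],[0,0,-0.9,0,0,0],[0,0,-1.2,0,0,0],[0,0,-1.5,0,0,0],[0,0,-1.8,0,0,0],[0,0,-2.1,0,0,0],[0,0,-2.3,0,0,0],[0,0,-2.5,0,0,0],[0,0,-2.5,0,0,0],[0,0,-2.5,0,0,0]]'
```

```text
time: 3.35
ee_pos: [0.5543, 0.0045, 0.0822]
tool_rot: [0.133, -0.694, 0.695, -0.134]
force: [1.0, -4.1, 5.1]
gripper_width: 0.0115
time: 4.45
ee_pos: [0.5455, 0.0266, 0.0822]
tool_rot: [0.132, -0.693, 0.696, -0.134]
force: [2.7, -9.3, 3.2]
gripper_width: 0.0115
```

The tab travelled 23.8 mm and the reaction force shows it is against its stop. Release, rise and look.

```bash
python3 -m inch '[[0,0,0.05,0,0,0],[0,0,0.05,0,0,0],[0,0,0.05,0,0,0],[0,0,0.05,0,0,0],[0,-4,0.05,0,0,0],[0,-8,0.05,0,0,0],[0,-12,3,0,0,0],[0,-12,6,0,0,0],[0,-12,6,0,0,0],[0,-12,6,0,0,0],[0,-12,6,0,0,0]]' 5
python3 - <<'E'
from h import *
import pickle
s2=readout.get_state();im2=cams.read_camera("wrist");cv2.imwrite("pics/w4.png",im2[...,::-1]);pickle.dump(s2,open("w4.pkl","wb"))
c=cam("wrist",s2);m,p,a=mask(im2,(0,170,90),(5,255,255));print(p,a,plane(c,p,.085),"home would be px",proj(c,(.5542,.0045,.085)))
E
```

```text
time: 5.55
ee_pos: [0.5652, -0.0265, 0.1995]
tool_rot: [-0.134, 0.695, -0.694, 0.133]
force: [-0.3, -0.0, -0.7]
gripper_width: 0.0504
[254.8174692  201.64613662] 893 [[0.54560913 0.02613221 0.085     ]] home would be px [[283.49019162 201.73856622]]
```

View pics/w4.png

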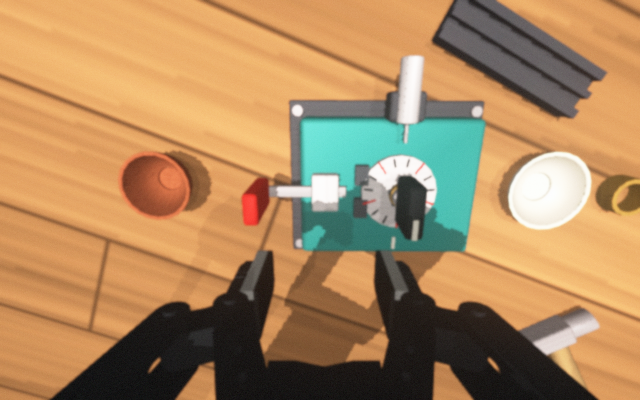

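The tab stays out: it measures (0.5456, 0.0261), about 23 mm from home. Next I measure the knob from w1, w2 and w4.

```bash
python3 - <<'E'
from h import *
import pickle
k=np.array([.5913,-.0884]);hx=np.array([np.cos(.379),np.sin(.379)]);O={"l":[],"b":[],"d":[]}
for n in("w1","w2","w4"):
    s=pickle.load(open(n+".pkl","rb"));im=cv2.imread(f"pics/{n}.png")[...,::-1].copy();c=cam("wrist",s)
    e=proj(c,[*(k-.0115*hx),.111])[0];b=proj(c,[*k,.095])[0].astype(int)
    box=(b[0]-28,b[1]-40,b[0]+32,b[1]+45)
    bl,p,a=mask(im,(0,0,0),(180,255,45),box)
    x,y=e.astype(int);l,q,al=mask(im,(0,0,110),(180,110,255),(x-7,y-13,x+9,y+14))
    print(n,"black",p,a,cv2.boundingRect(bl),"line",q,al,"pred",e.round(1),"minrect",cv2.minAreaRect(np.argwhere(bl>0)[:,::-1].astype(np.float32)))
    if q is not None:O["l"].append((c,q))
    O["b"].append((c,p))
for K in "lb":
    X,r=tri(O[K]);d=X[:2]-k;print(K,X.round(4),np.round(r,2),"in head x,y mm",1000*d@hx,1000*(d@[-hx[1],hx[0]]))
go((.5913,-.0884,.18),-68.3,"above");go((.5913,-.0884,.09),-68.3,"grasp")
E
```

```text
w1 black None 0 (0, 0, 0, 0) line [360.23214286 176.98214286] 112 pred [359.8 175.1] minrect ((0.0, 0.0), (0.0, 0.0), 0.0)
w2 black [433.59636872 214.11312849] 716 (424, 189, 23, 53) line [443.5        235.01851852] 108 pred [442.6 232.4] minrect ((435.0, 215.0), (52.0, 22.0), 90.0)
w4 black [403.59793814 219.97594502] 291 (397, 203, 15, 35) line [414.90625  230.296875] 128 pred [414.2 227.4] minrect ((404.5401611328125, 220.48536682128906), (34.0888671875, 13.840593338012695), 70.01689147949219)
l [ 0.5793 -0.0934  0.113 ] [0.09 0.04 0.1 ] in head x,y mm -12.971757558338387 -0.199051642672545Traceback (most recent call last):
  File "<stdin>", line 14, in <module>
  File "h.py", line 21, in tri
    o,d=ray(c,p);W=np.eye(3)-np.outer(d[0],d[0]);A+=W;b+=W@o
        ~~~^^^^^
  File "h.py", line 11, in ray
    d=np.c_[(p[:,0]-cx)/fx,-(p[:,1]-cy)/fy,-np.ones(len(p))]@M.T
                             ~^^^^^
IndexError: index 1 is out of bounds for axis 1 with size 1
```

The white line triangulates to z = 0.113 (text says 0.111) and is 0.2 mm off the axis line, so the axis estimate holds.

```bash
python3 - <<'E'
from h import *
go((.5913,-.0884,.17),-68.3,"above");go((.5913,-.0884,.09),-68.3,"grasp")
E
```

```text
above shift cm [-0.12  2.94  6.74] turn [0.09 0.09 0.11]
grasp shift cm [-0.14 10.94  6.75] turn [0.09 0.09 0.11]
```

```bash
python3 -m inch '[[-0.1,0,4,0,0,0],[-0.1,0,6.75,0,0,0],[-0.1,2,6.75,0,0,0],[-0.1,5,6.75,0,0,0],[-0.1,8,6.75,0,0,0],[-0.1,10.5,6.75,0,0,0],[-0.1,10.9,6.75,0,0,0],[-0.1,10.9,6.75,0,0,0],[-0.1,10.9,6.75,0,0,0]]' 5
python3 - <<'E'
from h import *
im=cams.read_camera("wrist");cv2.imwrite("pics/w5.png",im[...,::-1])
go((.5913,-.0884,.09),-68.3,"grasp");s=readout.get_state();print(s["force"],s["joints"].round(3))
E
```

```text
time: 6.5
ee_pos: [0.593, -0.0895, 0.0934]
tool_rot: [0.133, -0.694, 0.695, -0.134]
force: [0.1, 0.7, 0.6]
gripper_width: 0.0502
grasp shift cm [ 0.14  0.39 -0.2 ] turn [-0.11  0.06 -0.15]
[0.77726911 0.5405122  0.32054235] [-0.274  0.131  1.794  0.     1.213  0.917]
```

View pics/w5.png

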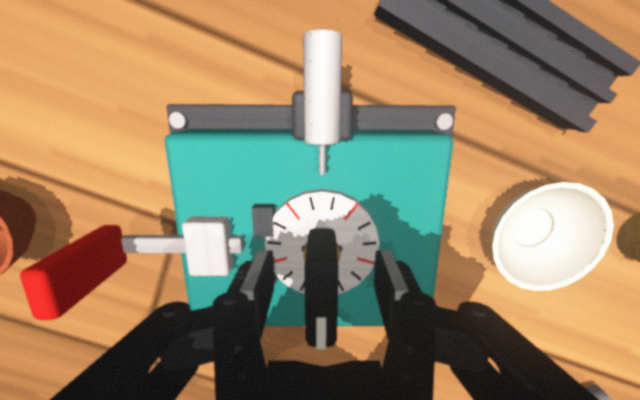

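The bar is centred between the fingers, the tab is still out, and the guide is clear. Settle, then close.

```bash
python3 -m inch '[[0.05,0,0,0,0,0],[0.05,0,0,0,0,0],[0.05,0,0,0,0,0]]' ; python3 -m inch '[[0,0,0,0,0,0],[0,0,0,0,0,0],[0,0,0,0,0,0],[0,0,0,0,0,0],[0,0,0,0,0,0],[0,0,0,0,0,0]]' 0 70
python3 - <<'E'
from h import *
go((.5913,-.0884,.09),-68.3,"grasp");s=readout.get_state();print(s["force"],s["moment"],s["joints"].round(3))
E
```

```text
time: 6.85
ee_pos: [0.592, -0.0899, 0.0927]
tool_rot: [0.133, -0.694, 0.695, -0.134]
force: [-0.2, -0.0, -0.3]
gripper_width: 0.0502
time: 7.45
ee_pos: [0.5913, -0.089, 0.0921]
tool_rot: [-0.134, 0.695, -0.694, 0.133]
force: [-3.5, 3.7, 3.2]
gripper_width: 0.0127
grasp shift cm [-0.02  0.21 -0.05] turn [0.11 0.02 0.03]
[-3.54712329  3.69065367  3.20003436] [ 0.48846849  0.40841267 -0.1700173 ] [-2.740e-01  1.310e-01  1.797e+00  1.000e-03  1.215e+00  9.170e-01]
```

Gripped at 12.7 mm opening. Turn to the first stop.

```bash
python3 -m inch '[[0,0,0,0,4,0],[0,0,0,0,8,0],[0,0,0,0,12,0],[0,0,0,0,16,0],[0,0,0,0,20,0],[0,0,0,0,24,0],[0,0,0,0,24,0],[0,0,0,0,24,0],[0,0,0,0,24,0]]'
python3 - <<'E'
from h import *
s=readout.get_state();M=R.from_quat(s["tool_rot"]).as_matrix();print("zyaw",np.degrees(np.arctan2(M[1,2],M[0,2])),s["force"],s["moment"],s["ee_pos"],s["gripper_width"],s["joints"][5])
E
```

```text
time: 8.35
ee_pos: [0.5915, -0.0898, 0.0921]
tool_rot: [-0.013, -0.707, 0.707, 0.014]
force: [-3.5, 2.6, 4.6]
gripper_width: 0.0131
zyaw -92.19883407770072 [-3.49813253  2.5762125   4.57547956] [ 0.07557512  0.63898082 -0.00778608] [ 0.5914514  -0.08979893  0.09209901] 0.01307922326208862 1.3342993839465085
```

First click: 24° turned, with the moment about the axis back near zero. On to the second stop.

```bash
python3 -m inch '[[0,0,0,0,4,0],[0,0,0,0,8,0],[0,0,0,0,12,0],[0,0,0,0,16,0],[0,0,0,0,20,0],[0,0,0,0,24,0],[0,0,0,0,24,0],[0,0,0,0,24,0],[0,0,0,0,24,0]]'
python3 - <<'E'
from h import *
s=readout.get_state();M=R.from_quat(s["tool_rot"]).as_matrix();print("zyaw",np.degrees(np.arctan2(M[1,2],M[0,2])),s["force"],s["moment"],s["ee_pos"],s["gripper_width"],s["joints"][5])
E
```

```text
time: 9.25
ee_pos: [0.5912, -0.0906, 0.0921]
tool_rot: [-0.16, -0.688, 0.689, 0.161]
force: [-5.1, -1.6, 5.3]
gripper_width: 0.0131
zyaw -116.22404104783449 [-5.13256687 -1.62365633  5.32149901] [-0.2022382   0.78960952 -0.03921599] [ 0.59122303 -0.09062957  0.09210483] 0.013147176114559355 1.7534692073863467
```

```bash
python3 -m inch '[[0,0,0,0,4,0],[0,0,0,0,8,0],[0,0,0,0,12,0],[0,0,0,0,16,0],[0,0,0,0,20,0],[0,0,0,0,24,0],[0,0,0,0,24,0],[0,0,0,0,24,0],[0,0,0,0,24,0]]'
python3 - <<'E'
from h import *
s=readout.get_state();M=R.from_quat(s["tool_rot"]).as_matrix();print("zyaw",np.degrees(np.arctan2(M[1,2],M[0,2])),s["force"],s["moment"],s["ee_pos"],s["gripper_width"],s["joints"][5])
im=cams.read_camera("wrist");sc=cams.read_camera("side")
cv2.imwrite("pics/w6.png",im[...,::-1]);
sc=cv2.resize(sc[180:300,260:420],None,fx=3.333,fy=3.333,interpolation=2)[:,:,::-1]
cv2.imwrite("pics/f.png",np.hstack([cv2.resize(im[...,::-1],(440,275)),cv2.resize(sc,(360,275))]))
E
```

```text
time: 10.15
ee_pos: [0.5907, -0.0912, 0.0921]
tool_rot: [-0.3, -0.639, 0.642, 0.301]
force: [-7.4, -3.5, 5.9]
gripper_width: 0.0134
zyaw -140.22484939226288 [-7.41529766 -3.50120786  5.93103405] [-0.44732962  1.07238587  0.01083771] [ 0.59069587 -0.09124075  0.0920719 ] 0.01343284645147494 2.172318576223351
```

View pics/w6.png

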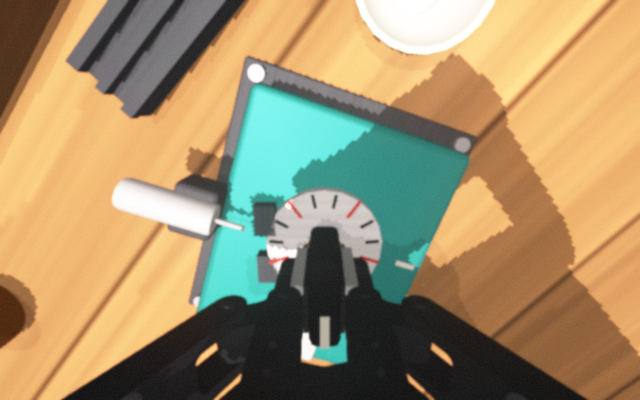

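View pics/f.png

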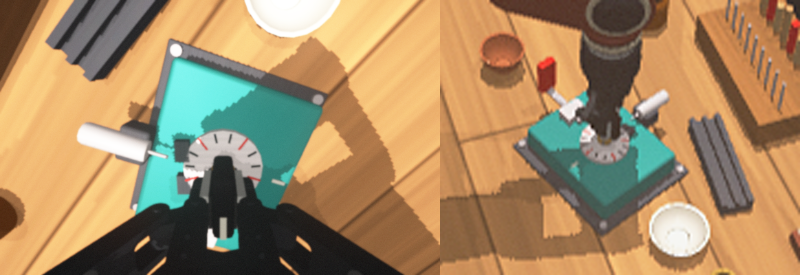

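Turned 71.9° against the 72° of three stops, with the moment about the axis near zero. The bar is square in the jaws, its white line at (324,330). The side view shows the tab still out. Hand in.

```bash
python3 -c "
from station import ticket;print(ticket.close_job())"
```

```text
the job is handed in; nothing more can be done
None
```

The dial is at the third stop with the knob still gripped and the lock tab out, and I handed the job in at about 10.3 s on the robot's clock.

- **Lock tab:** I pulled it 23.8 mm, to where it pushed back at its stop. After I let go, the wrist camera put it about 23 mm out, and the last side view shows it still out.
- **Knob:** I turned it clockwise in three separate 24° steps. The tool's yaw went from -68.3° to -140.2°, which is 71.9° against 72° for the third stop. The moment about the dial's axis was only about 0.01 N m at the end, so it is resting in the stop. The last wrist picture shows the bar square in the jaws, so it did not slip.
- **Odd readings:** The gripped tool drifted about 2 mm sideways during the turn, with a side force of about 8 N, well under the limits. The white line on the knob measured 113 mm high, against 111 mm given.
- **Other things on the bench:** The arm kept clear of them. Those visible in the last pictures look undisturbed, but I did not measure them again.

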